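Check a bowed wall-box cover with a straightedge

TASK

Check whether the cover of the large ivory wall-box on the plywood board is bowed: lay the aluminium straightedge flat on the cover, centred and running along the cover's long direction, without dropping it, and let go. Then press its end with the hanging hole firmly down until it meets the cover, and after that press the other end down in the same way, so that it is seen to rock. Leave the straightedge lying level, centred along the cover.

Things in the scene. Friction and masses are not known exactly. Their poses are not given: they have to be found in the camera images.
- straightedge: Loose straight bar of bare aluminium, 200 long x 30 wide x 16 mm thick, 0.15 to 0.3 kg, flat on the bench; a shorter wooden batten and a round grey conduit offcut lie alongside, 80 to 95 mm off. Origin: centre of its underside. x along its length towards the end with the hole, y across its width, z up. Balanced at its middle: grip it there across its width.
- hole_end (a point): Point on the straightedge's top face, 70 mm from its middle towards the end with a 12 mm through-hole (centred 87 mm from the middle): a good place to press that end. On the cover about 1 N tips it; it goes 2 to 6 mm down, stops tilted 5 degrees when it meets the slope, and falls back level when let go.
- plain_end (a point): Point on the straightedge's top face, 70 mm from its middle towards the plain end without a hole: a good place to press that end. It tips like the other end.
- wallbox: Large ivory plastic box, cover on, screwed to a 270 x 160 x 12 mm plywood board fixed to the bench (not the small square box). Origin: centre of the board's underside. x along the cover's long direction (either way), z up. Cover 230 (x) x 130 mm, bowed: its middle 60 mm along x is flat and highest, 76 mm above the bench, then slopes down 5 degrees to the short ends (68.5 mm high).
Things that resemble listed ones, but are neither listed nor needed, are in the scene too. There is more than one size of the straightedge; the one meant has the size given above.

How it is judged:
By the outcome, as a careful person would: the job done as asked, in the order asked, and still so for the second after the job is handed in, with the robot touching nothing.
It also fails if it takes over 54 s, if anything falls off the work surface, if the arm or the gripper's body presses on something with over 40 N, if the wrist force passes 120 N, or if a joint passes its speed limit or range.

ROBOT

A 6-joint arm with a two-finger parallel gripper is mounted at the origin on the work surface. World frame = base frame: x ahead of the robot, y to its left, z up, the work surface at z = 0. Lengths are in mm, angles in rad, forces in N, time in s.
With the tool pointing down it reaches from about 325 to 750 mm from the base axis. Payload 7.6 kg.
Tool frame: the origin (TCP) lies midway between the tips of the shut fingers; the grasp point (between the pads) lies 19 mm behind it; z points along the fingers, y is the line along which they close (so a half turn about z gives the same grasp; the last joint's range is limited). The gripper opens to 85 mm and grips with 20 to 120 N. Pads are 22 mm wide; open, the fingers measure 114 mm over their backs; the gripper's body (76 mm by 85 mm) begins 54 mm behind the grasp point. The pads swing forward as they close: fully open they stand 13 mm farther back than shut.
Start: joints at [-1.387, 0.052, 1.401, -0, 1.689, -0.07], TCP at [131.843, -508.196, 231.323] pointing down, gripper open.
Joint ranges: [-2.9, 2.9], [-0.91, 2.17], [0.12, 2.37], [-1.06, 4.2], [0.26, 2.73], [-2.93, 2.93]. Speed limits (rad/s): [2.57, 2.57, 3.01, 3.14, 3.14, 3.14].

INTERFACE

Orientations are given as a 3x3 rotation matrix whose columns are the frame's x, y, z axes.
In Python, from station import env gives the robot as it stands. The module is installed in compiled form; this text tells all that it offers.
- The arm moves only by the tool arm_command, never from a script. Its argument "increments" is a list of rows, each an object with "translation": the shift along the world's x, y, z in m, a list of three; "rot": the turn, a rotation vector about the world's x, y, z in rad, a list of three. In form: [{"translation": [x, y, z], "rot": [rx, ry, rz]}, ...]. A call has 1 to 12 rows; each row shifts and turns the commanded pose from where the row before left it; what a row does not reach is not made up. A row lasts 1/10 s, in which the tool goes at most 50 mm and 8.59 degrees, less where a joint would pass 70% of its speed; a pose out of reach is approached as far as the arm can. A call is refused whole if a number of a shift passes 0.05 or a number of a turn 0.15, either way. A call with a gripper value outside its range is refused whole. "grip" is the finger opening in m, from 0 to 0.0854, set as the call begins (left out, the last holds). The fingers move at their own pace and stop on an object; the grip force is fixed at half the most. Time passes only in rows, so rows that do not move let the fingers close. It gives the time, the measured TCP pose, the force, the opening and the grip force at its end, in the units of the state.
- env.get_state(): the state, without advancing time (a new reading comes with each control period).
- env.camera(name): name is "side" or "top" or "wrist"; returns (picture, depth): 400x640x3 uint8, red, green, blue; 400x640 float32, mm along the optical axis (not along the pixel's ray), 0 where there is no reading.
- env.camera_info(name): a dict with "fx", "fy", "cx", "cy" (pixels), "T" (4x4, takes a point from camera to world coordinates). Camera axes: x right, y down, z forward; pixel columns grow to the right and rows downward; lengths in mm; the calibration is good to about 2 mm. A picture is of the moment at which its call begins: read the wrist's pose just before it. camera_info takes no time and is no camera call; for the wrist camera it gives the pose at the moment of the call.
- env.finish_job(): hands the job in; it is judged then, once.
The state is a dict: "time_s": time; "joint_pos": joint angles; "qd": joint speeds; "effort": joint torques, N m; "tool_pos": TCP position; "orientation": TCP orientation; "contact_force": force on the tool from outside, world axes, zero at the start; "torque": the same for the moment, N m; "width": opening from 0.0 (shut) to 1.0 (fully open); "grip_force": force on a finger pad.
Only numpy, scipy, OpenCV 4.12 (cv2) and the standard library are available. Lean on these libraries where they do the work, as an engineer would, in place of code of your own. Each camera call takes 0.05 s, during which the arm holds its last target. There are 200 camera calls.

## Working session

There is one attempt and no reset: what is moved stays moved. The work goes in short steps, Python scripts to look and compute and a tool call to move; the robot and the scene stay as the last step left them, time stands still between calls to the robot, and variables do not carry over. Pictures are saved under pics/ and viewed, at most 10 in all, crops included, and the job is handed in when it is done.

Besides the shell and the picture viewer there is one more tool, called after "Emit:" as name(argument=value, ...) on one line, values as JSON. arm_command: Moves the arm, as the interface text tells. Its arguments: {"type":"object","properties":{"increments":{"type":"array"},"grip":{"type":"number"}},"required":["increments"]}

```bash
mkdir -p pics; cat > h.py <<'E'
import numpy as np, cv2
from station import env
def shot(n,save=None):
    i=env.camera_info(n); p,d=env.camera(n)
    if save: cv2.imwrite('pics/'+save,p[:,:,::-1])
    return p,d,i
def world(d,i):
    v,u=np.mgrid[0:d.shape[0],0:d.shape[1]]
    P=np.stack([(u-i['cx'])/i['fx']*d,(v-i['cy'])/i['fy']*d,d],-1)
    T=np.array(i['T']); W=P@T[:3,:3].T+T[:3,3]; W[d==0]=np.nan
    return W
E
python3 - <<'E'
from h import *
p,d,i=shot('top','top1.png'); W=world(d,i)
np.save('top1.npy',W)
print({k:np.round(v,2) for k,v in i.items()})
s=env.get_state(); print(s['tool_pos'],s['orientation'],s['time_s'],s['contact_force'])
# blobs above the bench
m=(W[...,2]>8).astype('uint8'); n,l,st,c=cv2.connectedComponentsWithStats(m)
for k in range(1,n):
    if st[k,4]>60:
        w=W[l==k]; r=cv2.minAreaRect(w[:,:2].astype('float32')); print(k,st[k],np.round(c[k]),'rect',np.round(r[0]),np.round(r[1]),round(r[2],1),'z',np.percentile(w[:,2],[5,50,95]).round(1))
E
```

```text
{'fx': np.float64(425.79), 'fy': np.float64(425.79), 'cx': np.float64(318.31), 'cy': np.float64(203.57), 'T': array([[-2.0000e-02, -9.9000e-01,  1.3000e-01,  3.2286e+02],
       [-1.0000e+00,  2.0000e-02, -1.0000e-02, -1.5300e+01],
       [ 1.0000e-02, -1.3000e-01, -9.9000e-01,  9.8944e+02],
       [ 0.0000e+00,  0.0000e+00,  0.0000e+00,  1.0000e+00]])}
[ 131.76489508 -507.86992515  230.46985114] [[ 9.67966676e-01  2.51078503e-01 -3.16163924e-04]
 [ 2.51078686e-01 -9.67965394e-01  1.57792256e-03]
 [ 9.01466969e-05 -1.60675848e-03 -9.99998705e-01]] 0.05 [0.71501828 1.04315198 0.06616021]
1 [ 481    2   69   76 1969] [514.  39.] rect [ 839. -502.] [152. 106.] 16.9 z [10.6 34.2 51.5]
2 [255  15  21  26 425] [265.  28.] rect [879.  98.] [46. 49.] 0.4 z [11.6 35.6 47.3]
3 [157  18  71  24 683] [194.  30.] rect [883. 277.] [ 60. 169.] 4.4 z [ 9.1 13.  16.4]
7 [306  23  83  13 558] [359.  28.] rect [ 885. -102.] [200.  28.] 83.9 z [12.1 21.5 27.3]
18 [   0   43   79   93 4475] [32. 91.] rect [714. 637.] [131. 158.] 61.6 z [ 20.4  77.1 153.5]
41 [  535    67   105   333 21930] [595. 219.] re
[... 389 characters left out ...]
5. -209.] [200.  31.] 18.6 z [12.4 16.4 19.6]
85 [  0 141  16  12  97] [  7. 147.] rect [575. 645.] [36. 11.] 63.5 z [89.4 94.3 97.8]
87 [347 157  28  56 532] [361. 184.] rect [ 495. -124.] [130.  22.] 18.4 z [13.7 20.4 24.2]
89 [   0  180   51   82 3448] [ 22. 221.] rect [420. 653.] [160. 107.] 11.4 z [15.9 68.8 72.5]
91 [150 195  29  28 447] [164. 209.] rect [445. 329.] [62. 62.] 26.7 z [11.8 18.  21.2]
92 [ 548  227   26  156 1953] [560. 305.] rect [ 219. -564.] [ 27. 340.] 90.0 z [12.5 23.4 27.7]
94 [ 424  239   24  121 2316] [436. 299.] rect [ 234. -285.] [ 42. 264.] 89.2 z [15.4 21.9 24.9]
96 [ 222  318  137   82 6975] [294. 365.] rect [108.   2.] [234. 148.] 18.6 z [217.1 542.8 604.8]
```

View pics/top1.png

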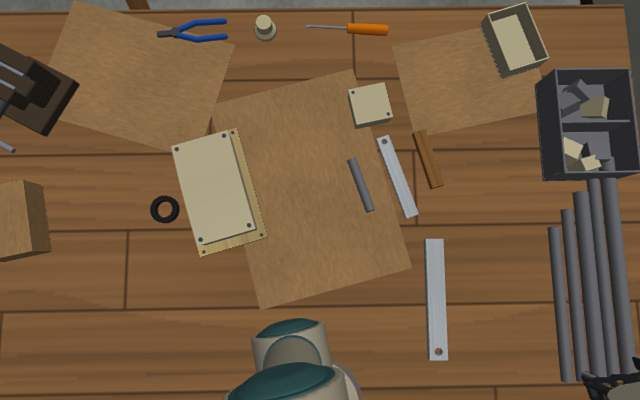

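The top view shows two bare aluminium bars: A at (397,177), about 200×31 mm, between the wooden batten (428,159) and the grey conduit offcut (361,184), with its hole at about (384,142). B is at (436,299), about 264 mm long, with nothing alongside. A fits the description. The large ivory box is at (213,188); the small square box at (370,104) is the decoy. I'll confirm in one crop and measure both.

```bash
python3 - <<'E'
from h import *
W=np.load('top1.npy'); p=cv2.imread('pics/top1.png')
cv2.imwrite('pics/crop1.png',cv2.resize(p[115:265,150:450],None,fx=2.6,fy=2.6,interpolation=cv2.INTER_CUBIC))
g=np.mgrid[0:400,0:640]
def rect(m,name):
    w=W[m]; r=cv2.minAreaRect(w[:,:2].astype('float32')); print(name,np.round(r[0],1),np.round(r[1],1),round(r[2],1),'z',np.percentile(w[:,2],[5,50,95]).round(1)); return r
box=np.zeros((400,640),bool); box[120:262,165:275]=1
rect(box&(W[...,2]>60),'cover'); rect(box&(W[...,2]>8),'all')
bar=np.zeros((400,640),bool); bar[130:222,374:420]=1
z=W[...,2]
m=bar&(z>8)&(z<24); l=cv2.connectedComponents(m.astype('uint8'))[1]; m=l==l[177,397]
rect(m,'bar'); w=W[m]; c=w.mean(0); v=np.linalg.svd(w[:,:2]-c[:2],full_matrices=False)[2][0]; print(c,v,np.degrees(np.arctan2(v[1],v[0])))
print('bench near',np.nanmedian(z[225:240,380:410]))
# cover profile along its long axis
cm=box&(z>60); w=W[cm]; c=w.mean(0); v=np.linalg.svd(w[:,:2]-c[:2],full_matrices=False)[2][0]; s=(w[:,:2]-c[:2])@v
print(c,v,np.degrees(np.arctan2(v[1],v[0])), s.min(),s.max())
for a in range(-120,120,20):
    q=(s>=a)&(s<a+20); print(a+10,np.median(w[q,2]).round(1))
print('hole px',W[142,384],'top reading')
E
```

```text
cover [486.  206.8] [230.5 130.7] 15.7 z [68.7 74.  78.1]
all [483.2 214.1] [269.4 251.9] 15.7 z [11.4 72.4 77.9]
bar [ 514.6 -209.2] [200.3  31.5] 18.6 z [12.4 16.4 19.6]
[ 511.92743028 -209.25339226   16.29552455] [-0.94915126 -0.3148204 ] -161.6500283878538
bench near 1.258371580619496
[483.19407428 205.6688766   73.70001585] [-0.96226832 -0.27210233] -164.2105937423184 -118.18773750712623 112.35057217060546
-110 69.7
-90 71.3
-70 73.1
-50 75.0
-30 76.4
-10 76.4
10 76.5
30 76.1
50 74.5
70 72.8
90 71.2
110 69.7
hole px [ 599.97225887 -184.88531441   -1.32283409] top reading
```

View pics/crop1.png

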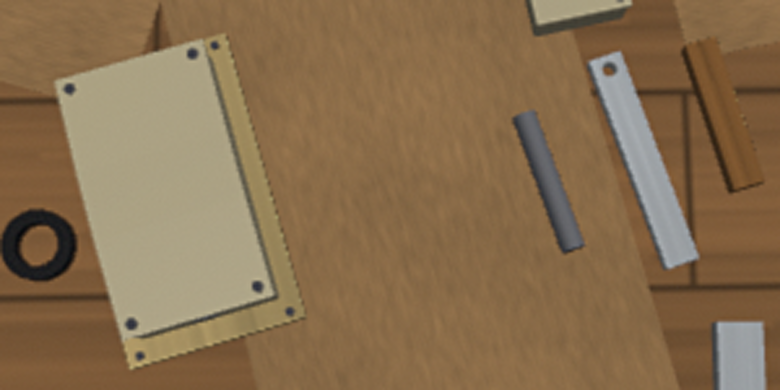

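The crop confirms it: the bar at crop (643,160) lies between the batten (722,115) and the offcut (547,180), with its hole at (609,69), the far (+x) end. The measured 200×31 mm and 16 mm top height match the description. The cover centre is (486,207) at 15.7°, 230×130 mm with a 76 mm flat. Moving above the bar.

Emit:
arm_command(increments=[{"translation": [0.032,0.025,-0.003],"rot": [0,0,0.006]},{"translation": [0.032,0.025,-0.003],"rot": [0,0,0.006]},{"translation": [0.032,0.025,-0.005],"rot": [0,0,0.006]},{"translation": [0.032,0.025,-0.007],"rot": [0,0,0.006]},{"translation": [0.032,0.025,-0.008],"rot": [0,0,0.006]},{"translation": [0.032,0.025,-0.008],"rot": [0,0,0.006]},{"translation": [0.032,0.025,-0.008],"rot": [0,0,0.006]},{"translation": [0.032,0.025,-0.008],"rot": [0,0,0.006]},{"translation": [0.032,0.025,-0.008],"rot": [0,0,0.006]},{"translation": [0.032,0.025,-0.008],"rot": [0,0,0.006]},{"translation": [0.032,0.025,-0.008],"rot": [0,0,0.006]},{"translation": [0.031,0.024,-0.006],"rot": [0,0,0.004]}], grip=0.06)

```text
time_s: 1.25
tool_pos: [515.6, -207.7, 150.1]
orientation: [[0.948, 0.319, -0.001], [0.319, -0.948, 0.001], [-0.001, -0.001, -1.0]]
contact_force: [0.2, -1.1, 0.2]
width: 0.702
grip_force: 0.0
```

```bash
python3 - <<'E'
from h import *
p,d,i=shot('wrist','w1.png'); W=world(d,i); s=env.get_state()
z=W[...,2]; print(s['tool_pos'],s['orientation'][:,1],s['contact_force'],s['time_s'],'bench',np.nanpercentile(z,[10,30,50]))
m=(z>8)&(z<24)
n,l,st,c=cv2.connectedComponentsWithStats(m.astype('uint8'))
for k in range(1,n):
    if st[k,4]>800:
        w=W[l==k]; r=cv2.minAreaRect(w[:,:2].astype('float32')); print(st[k],np.round(r[0],1),np.round(r[1],1),round(r[2],1),np.median(w[:,2]))
E
```

```text
[ 518.53612176 -203.90591262  148.87074997] [ 0.32215806 -0.94668001 -0.00333738] [ 0.91836541  4.45399453 -1.0203159 ] 1.3 bench [-2.67689777 -2.02134106 -1.48389998]
[ 295   65   38  224 7542] [ 514.4 -207.3] [199.6  30. ] 18.3 13.748597198672115
[ 383   85   57  163 5933] [ 554.6 -281.4] [139.7  30.7] 15.8 17.629533540273655
[ 194   98   38  151 3833] [ 495.3 -122.5] [131.1  22. ] 18.5 18.04085013140542
```

View pics/w1.png

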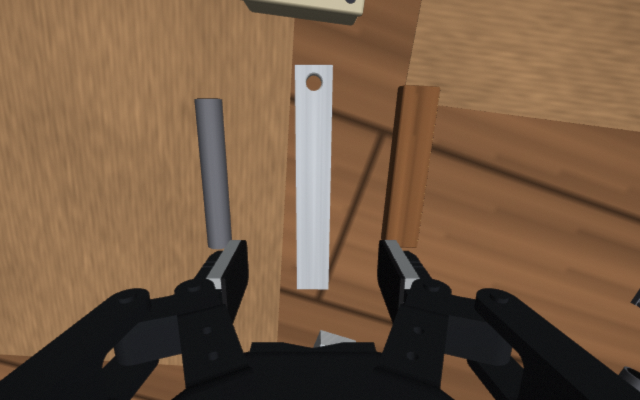

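The wrist view shows the bar (314,180) with its hole at the top (314,81), midway between the open fingers. Its centre is (514.4,−207.5) at 18.3°, which agrees with the top camera. Descending to grip.

Emit:
arm_command(increments=[{"translation": [0,0.001,-0.02],"rot": [0,0,0]},{"translation": [0,0,-0.03],"rot": [0,0,0]},{"translation": [0,0,-0.03],"rot": [0,0,0]},{"translation": [0,0,-0.025],"rot": [0,0,0]},{"translation": [0,0,-0.015],"rot": [0,0,0]},{"translation": [0,0,-0.01],"rot": [0,0,0]},{"translation": [0,0,-0.008],"rot": [0,0,0]},{"translation": [0,0,-0.005],"rot": [0,0,0]},{"translation": [0,0,-0.003],"rot": [0,0,0]},{"translation": [0,0,-0.002],"rot": [0,0,0]},{"translation": [0,0,0],"rot": [0,0,0]},{"translation": [0,0,0],"rot": [0,0,0]}])

```text
time_s: 2.5
tool_pos: [515.1, -208.3, 3.8]
orientation: [[0.948, 0.318, 0.001], [0.318, -0.948, -0.0], [0.001, 0.001, -1.0]]
contact_force: [-0.7, -0.5, 0.3]
width: 0.704
grip_force: 0.0
```

Emit:
arm_command(increments=[{"translation": [0,0,0],"rot": [0,0,0]},{"translation": [0,0,0],"rot": [0,0,0]},{"translation": [0,0,0],"rot": [0,0,0]},{"translation": [0,0,0],"rot": [0,0,0]},{"translation": [0,0,0],"rot": [0,0,0]},{"translation": [0,0,0],"rot": [0,0,0]},{"translation": [0,0,0],"rot": [0,0,0]}], grip=0.01)

```text
time_s: 3.2
tool_pos: [515.2, -208.3, 3.9]
orientation: [[0.948, 0.318, 0.001], [0.318, -0.948, -0.0], [0.001, 0.001, -1.0]]
contact_force: [-1.0, 1.6, 5.1]
width: 0.331
grip_force: 61.8
```

Emit:
arm_command(increments=[{"translation": [0,0,0.01],"rot": [0,0,0]},{"translation": [0,0,0.025],"rot": [0,0,0]},{"translation": [0,0,0.04],"rot": [0,0,0]},{"translation": [0,0,0.04],"rot": [0,0,0]},{"translation": [0,0.005,0.03],"rot": [0,0,0]},{"translation": [0,0.01,0.015],"rot": [0,0,0]},{"translation": [-0.002,0.02,0],"rot": [0,0,0]},{"translation": [-0.003,0.03,0],"rot": [0,0,-0.005]},{"translation": [-0.003,0.035,0],"rot": [0,0,-0.005]},{"translation": [-0.003,0.035,0],"rot": [0,0,-0.005]},{"translation": [-0.003,0.035,0],"rot": [0,0,-0.005]},{"translation": [-0.003,0.035,0],"rot": [0,0,-0.005]}])

```text
time_s: 4.4
tool_pos: [496.6, -1.3, 161.9]
orientation: [[0.956, 0.294, -0.003], [0.294, -0.956, 0.0], [-0.002, -0.001, -1.0]]
contact_force: [1.4, 0.4, -2.8]
width: 0.33
grip_force: 60.9
```

Emit:
arm_command(increments=[{"translation": [-0.003,0.035,0],"rot": [0,0,-0.005]},{"translation": [-0.003,0.035,0],"rot": [0,0,-0.005]},{"translation": [-0.003,0.035,0],"rot": [0,0,-0.005]},{"translation": [-0.003,0.035,0],"rot": [0,0,-0.005]},{"translation": [-0.002,0.03,0],"rot": [0,0,0]},{"translation": [-0.001,0.025,0],"rot": [0,0,0]},{"translation": [0,0.01,0],"rot": [0,0,0]},{"translation": [0,0.005,0],"rot": [0,0,0]},{"translation": [0,0,0],"rot": [0,0,0]},{"translation": [0,0,0],"rot": [0,0,0]},{"translation": [0,0,0],"rot": [0,0,0]}])

```text
time_s: 5.5
tool_pos: [483.0, 205.9, 163.3]
orientation: [[0.962, 0.274, -0.0], [0.274, -0.962, -0.0], [-0.0, 0.0, -1.0]]
contact_force: [-0.1, 0.0, -2.3]
width: 0.331
grip_force: 60.9
```

```bash
python3 - <<'E'
from h import *
p,d,i=shot('wrist','w2.png'); W=world(d,i); s=env.get_state()
z=W[...,2]; print(s['tool_pos'],s['orientation'],s['contact_force'],s['torque'],s['width'],s['time_s'])
n,l,st,c=cv2.connectedComponentsWithStats(((z>60)&(z<90)).astype('uint8'))
for k in range(1,n):
    if st[k,4]>800:
        w=W[l==k]; r=cv2.minAreaRect(w[:,:2].astype('float32')); print(st[k],np.round(r[0],1),np.round(r[1],1),round(r[2],1),np.percentile(w[:,2],[5,50,95]))
n,l,st,c=cv2.connectedComponentsWithStats(((z>150)&(z<215)).astype('uint8'))
for k in range(1,n):
    if st[k,4]>800:
        w=W[l==k]; r=cv2.minAreaRect(w[:,:2].astype('float32')); print(st[k],np.round(r[0],1),np.round(r[1],1),round(r[2],1),np.percentile(w[:,2],[5,50,95]))
E
```

```text
[482.99817529 206.02210891 163.34474366] [[ 9.61723362e-01  2.74022214e-01  4.19500962e-05]
 [ 2.74022216e-01 -9.61723338e-01 -2.15815755e-04]
 [-1.87939245e-05  2.19050312e-04 -9.99999976e-01]] [ 0.31606615  0.65339167 -2.82623955] [ 0.0094556  -0.03077557 -0.02833801] 0.3298408789087259 5.55
[  213    26    65   252 12829] [496.2 258.9] [182.5  40.7] 15.9 [66.75019379 72.12748586 74.4591465 ]
[  348    26    62   249 11753] [522.7 171. ] [179.9  37.4] 15.6 [66.6931604  72.21062853 74.49038501]
[  159    13   310   335 30306] [510.8 208.5] [ 89.2 141.2] 85.5 [171.99353691 173.28830139 211.30890255]
```

View pics/w2.png

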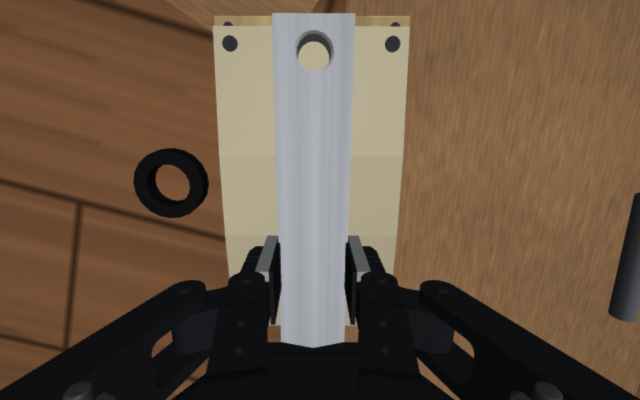

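The wrist view shows the bar held over the cover, hole (314,52) at the far end, with cover edges visible on both sides (columns 215–408) and the creases at rows 156 and 237. Comparing the bar and cover from this same view.

```bash
python3 - <<'E'
from h import *
p,d,i=shot('wrist'); W=world(d,i); s=env.get_state(); t=s['tool_pos']; z=W[...,2]
a=np.radians(15.75); u=np.array([np.cos(a),np.sin(a)]); v=np.array([-u[1],u[0]])
S=(W[...,:2]-t[:2])@u; L=(W[...,:2]-t[:2])@v
b=(z>165)&(z<180)&(S>20)
print('bar far end',S[b].max(),'lat',[ (np.nanmin(L[b&(abs(S-q)<4)]),np.nanmax(L[b&(abs(S-q)<4)])) for q in (45,60,75)])
c=(z>60)&(z<90)
print('cover far end',np.nanpercentile(S[c],99.9),S[c].max(),'lat',[(np.nanmin(L[c&(abs(S-q)<4)]),np.nanmax(L[c&(abs(S-q)<4)])) for q in (0,40,70,100)])
x=S[c];y=z[c]
f=(x<20); g=(x>45)&(x<105); k=np.polyfit(x[g],y[g],1); f0=np.median(y[f]); print('flat z',f0,'slope deg',np.degrees(np.arctan(k[0])),'crease S',(f0-k[1])/k[0])
print('bar z far',[np.median(z[b&(abs(S-q)<4)]) for q in (30,50,70,95)])
# hole: camera-plane blob
g=cv2.cvtColor(p,cv2.COLOR_RGB2HSV)[20:90,285:345]
m=(S>70)&(S<105)&b
hole=(~((z>165)&(z<180)))[25:80,285:345]; n,l,st,cc=cv2.connectedComponentsWithStats(hole.astype('uint8'))
i2=i;T=np.array(i2['T'])
for k in range(1,n):
    if st[k,4]>200:
        px=cc[k]+[285,25]; r=T[:3,:3]@np.array([(px[0]-i['cx'])/i['fx'],(px[1]-i['cy'])/i['fy'],1]); lam=(173.3-T[2,3])/r[2]; P=T[:3,3]+lam*r; print('hole',px,st[k,4],(P[:2]-t[:2])@u,(P[:2]-t[:2])@v)
E
```

```text
bar far end 100.09405730906589 lat [(np.float64(-14.296824931111704), np.float64(15.834322789009912)), (np.float64(-14.23202491274716), np.float64(15.836148292815519)), (np.float64(-14.168049153834748), np.float64(15.847241457199244))]
cover far end 118.23216831717957 118.59704886680287 lat [(np.float64(-63.10244321734904), np.float64(67.16178421052716)), (np.float64(-63.23934590465012), np.float64(66.86732858505539)), (np.float64(-63.252258237250906), np.float64(66.89241876304635)), (np.float64(-62.9639171265433), np.float64(67.19684986308839))]
flat z 73.62318723818645 slope deg -5.056854157790289 crease S 34.41634435803894
bar z far [np.float64(173.18144963262628), np.float64(173.16265096855443), np.float64(173.09391799264745), np.float64(173.0358456965045)]
hole [313.11200924  54.14318707] 866 86.00341094998107 0.8193023787310857
```

Emit:
arm_command(increments=[{"translation": [0.003,0.002,-0.005],"rot": [0,0,0]},{"translation": [0,0,-0.015],"rot": [0,0,0]},{"translation": [0,0,-0.02],"rot": [0,0,0]},{"translation": [0,0,-0.015],"rot": [0,0,0]},{"translation": [0,0,-0.01],"rot": [0,0,0]},{"translation": [0,0,-0.007],"rot": [0,0,0]},{"translation": [0,0,-0.004],"rot": [0,0,0]},{"translation": [0,0,-0.003],"rot": [0,0,0]},{"translation": [0,0,-0.001],"rot": [0,0,0]},{"translation": [0,0,0],"rot": [0,0,0]},{"translation": [0,0,0],"rot": [0,0,0]}])

```text
time_s: 6.7
tool_pos: [486.1, 208.9, 83.8]
orientation: [[0.961, 0.275, 0.001], [0.275, -0.961, 0.0], [0.001, 0.0, -1.0]]
contact_force: [-0.8, 0.9, -2.9]
width: 0.329
grip_force: 60.9
```

Emit:
arm_command(increments=[{"translation": [0,0,-0.001],"rot": [0,0,0]},{"translation": [0,0,-0.001],"rot": [0,0,0]},{"translation": [0,0,0],"rot": [0,0,0]},{"translation": [0,0,0],"rot": [0,0,0]}])

```text
time_s: 7.1
tool_pos: [485.8, 208.8, 81.3]
orientation: [[0.961, 0.275, -0.0], [0.275, -0.961, -0.0], [-0.0, 0.0, -1.0]]
contact_force: [0.3, -0.6, -2.5]
width: 0.334
grip_force: 60.9
```

Emit:
arm_command(increments=[{"translation": [0,-0.001,-0.0005],"rot": [0,0,0]},{"translation": [0,0,-0.0005],"rot": [0,0,0]},{"translation": [0,0,0],"rot": [0,0,0]},{"translation": [0,0,0],"rot": [0,0,0]}])

```text
time_s: 7.5
tool_pos: [485.8, 207.8, 80.3]
orientation: [[0.961, 0.275, 0.0], [0.275, -0.961, -0.0], [0.0, 0.0, -1.0]]
contact_force: [0.9, -0.3, -2.5]
width: 0.33
grip_force: 60.9
```

Emit:
arm_command(increments=[{"translation": [0,0,-0.0005],"rot": [0,0,0]},{"translation": [0,0,0],"rot": [0,0,0]},{"translation": [0,0,0],"rot": [0,0,0]}])

```text
time_s: 7.8
tool_pos: [485.9, 207.8, 79.9]
orientation: [[0.961, 0.275, 0.0], [0.275, -0.961, -0.0], [0.0, 0.0, -1.0]]
contact_force: [-0.5, -0.8, -1.7]
width: 0.332
grip_force: 61.0
```

Emit:
arm_command(increments=[{"translation": [0,0,-0.0005],"rot": [0,0,0]},{"translation": [0,0,0],"rot": [0,0,0]},{"translation": [0,0,0],"rot": [0,0,0]}])

```text
time_s: 8.1
tool_pos: [485.9, 207.9, 79.8]
orientation: [[0.961, 0.275, 0.0], [0.275, -0.961, 0.0], [0.0, 0.0, -1.0]]
contact_force: [-3.8, -1.2, 3.9]
width: 0.331
grip_force: 61.6
```

Contact is felt (+6 N), so I'm releasing.

Emit:
arm_command(increments=[{"translation": [0,0,0],"rot": [0,0,0]},{"translation": [0,0,0],"rot": [0,0,0]},{"translation": [0,0,0],"rot": [0,0,0]},{"translation": [0,0,0],"rot": [0,0,0]},{"translation": [0,0,0],"rot": [0,0,0]}], grip=0.055)

```text
time_s: 8.6
tool_pos: [485.9, 207.8, 79.3]
orientation: [[0.961, 0.275, 0.0], [0.275, -0.961, -0.0], [0.0, 0.0, -1.0]]
contact_force: [0.3, 1.4, -0.2]
width: 0.646
grip_force: 0.0
```

Emit:
arm_command(increments=[{"translation": [0,0,0.005],"rot": [0,0,0]},{"translation": [0,0,0.01],"rot": [0,0,0]},{"translation": [0,0,0.02],"rot": [0,0,0]},{"translation": [0,0,0.02],"rot": [0,0,0]},{"translation": [0,0,0.02],"rot": [0,0,0]},{"translation": [0,0,0.005],"rot": [0,0,0]},{"translation": [0,0,0],"rot": [0,0,0]},{"translation": [0,0,0],"rot": [0,0,0]}])

```text
time_s: 9.4
tool_pos: [485.5, 207.7, 158.4]
orientation: [[0.961, 0.275, -0.001], [0.275, -0.961, -0.001], [-0.001, 0.0, -1.0]]
contact_force: [-0.4, 0.7, -0.3]
width: 0.64
grip_force: 0.0
```

```bash
cat > m.py <<'E'
from h import *
import sys
p,d,i=shot('wrist',sys.argv[1]); W=world(d,i); s=env.get_state(); t=s['tool_pos']; z=W[...,2]
print(s['time_s'],t.round(1),s['contact_force'].round(1))
a=np.radians(15.75); u=np.array([np.cos(a),np.sin(a)]); v=np.array([-u[1],u[0]]); o=np.array([486,207.5])
S=(W[...,:2]-o)@u; L=(W[...,:2]-o)@v
b=(z>82)&(z<100)&(abs(L)<30)&(abs(S)<125); c=(z>60)&(z<80)&(abs(L)<80)&(abs(S)<125)
q=lambda x:np.nanpercentile(x,[.2,99.8]).round(1)
w=W[b]; r=cv2.minAreaRect(w[:,:2].astype('float32')); print('bar S',q(S[b]),'L',q(L[b]),'rect',np.round(r[0],1),np.round(r[1],1),round(r[2],2))
print('cover S',q(S[c]),'L',q(L[c]))
k=np.polyfit(S[b],z[b],1); print('bar tilt deg',np.degrees(np.arctan(k[0])),'z0',k[1])
E
python3 m.py w3.png
```

```text
9.45 [485.3 207.6 158.1] [ 0.3 -0.6  0.1]
bar S [-99.3  99.3] L [-13.7  16.2] rect [485.3 208.6] [200.   30.1] 15.8
cover S [-114.   114.9] L [-63.2  66.3]
bar tilt deg -0.08132330471402192 z0 89.75133939526395
```

View pics/w3.png

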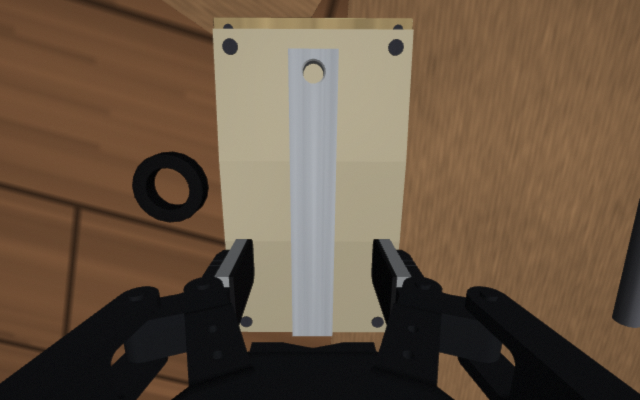

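The wrist view shows the bar lying centred, hole at (314,72), both creases square to it. It is level (−0.08°) and centred within about 0.5 mm. Closing the gripper and moving over hole_end.

Emit:
arm_command(increments=[{"translation": [0.01,0.003,0],"rot": [0,0,0]},{"translation": [0.02,0.006,0],"rot": [0,0,0]},{"translation": [0.02,0.006,0],"rot": [0,0,0]},{"translation": [0.012,0.004,0],"rot": [0,0,0]},{"translation": [0.005,0.001,0],"rot": [0,0,0]},{"translation": [0,0,-0.01],"rot": [0,0,0]},{"translation": [0,0,-0.02],"rot": [0,0,0]},{"translation": [0,0,-0.015],"rot": [0,0,0]},{"translation": [0,0,-0.01],"rot": [0,0,0]},{"translation": [0,0,-0.005],"rot": [0,0,0]},{"translation": [0,0,0],"rot": [0,0,0]},{"translation": [0,0,0],"rot": [0,0,0]}], grip=0.0)

```text
time_s: 10.65
tool_pos: [553.2, 227.9, 100.1]
orientation: [[0.961, 0.275, 0.001], [0.275, -0.961, 0.0], [0.001, 0.0, -1.0]]
contact_force: [-0.0, 0.4, -0.3]
width: -0.002
grip_force: 0.0
```

Emit:
arm_command(increments=[{"translation": [0,0,-0.001],"rot": [0,0,0]},{"translation": [0,0,-0.001],"rot": [0,0,0]},{"translation": [0,0,-0.001],"rot": [0,0,0]},{"translation": [0,0,-0.001],"rot": [0,0,0]},{"translation": [0,0,-0.001],"rot": [0,0,0]},{"translation": [0,0,0],"rot": [0,0,0]},{"translation": [0,0,0],"rot": [0,0,0]}])

```text
time_s: 11.35
tool_pos: [552.8, 227.8, 94.3]
orientation: [[0.961, 0.275, -0.0], [0.275, -0.961, -0.0], [-0.0, 0.0, -1.0]]
contact_force: [0.1, 0.3, 0.1]
width: 0.002
grip_force: 0.0
```

Emit:
arm_command(increments=[{"translation": [0,0,-0.001],"rot": [0,0,0]},{"translation": [0,0,-0.001],"rot": [0,0,0]},{"translation": [0,0,-0.001],"rot": [0,0,0]},{"translation": [0,0,-0.001],"rot": [0,0,0]},{"translation": [0,0,0],"rot": [0,0,0]},{"translation": [0,0,0],"rot": [0,0,0]}])

```text
time_s: 11.95
tool_pos: [553.3, 227.9, 90.9]
orientation: [[0.961, 0.275, 0.001], [0.275, -0.961, 0.0], [0.001, 0.0, -1.0]]
contact_force: [1.8, 0.3, 3.8]
width: 0.002
grip_force: 1.6
```

Emit:
arm_command(increments=[{"translation": [0,0,-0.0005],"rot": [0,0,0]},{"translation": [0,0,-0.0005],"rot": [0,0,0]},{"translation": [0,0,0],"rot": [0,0,0]},{"translation": [0,0,0],"rot": [0,0,0]}])

```text
time_s: 12.35
tool_pos: [553.1, 227.9, 89.6]
orientation: [[0.961, 0.275, 0.001], [0.275, -0.961, 0.0], [0.001, 0.0, -1.0]]
contact_force: [3.2, 1.4, 3.7]
width: 0.003
grip_force: 2.1
```

Emit:
arm_command(increments=[{"translation": [0,0,-0.0005],"rot": [0,0,0]},{"translation": [0,0,-0.0005],"rot": [0,0,0]},{"translation": [0,0,0],"rot": [0,0,0]},{"translation": [0,0,0],"rot": [0,0,0]}])

```text
time_s: 12.75
tool_pos: [553.2, 227.9, 89.1]
orientation: [[0.961, 0.275, 0.001], [0.275, -0.961, 0.0], [0.001, 0.0, -1.0]]
contact_force: [2.8, 1.2, 7.1]
width: 0.001
grip_force: 3.6
```

Emit:
arm_command(increments=[{"translation": [0,0,-0.0005],"rot": [0,0,0]},{"translation": [0,0,0],"rot": [0,0,0]},{"translation": [0,0,0],"rot": [0,0,0]}])

```text
time_s: 13.05
tool_pos: [553.3, 227.9, 89.1]
orientation: [[0.961, 0.275, 0.001], [0.275, -0.961, 0.0], [0.001, 0.0, -1.0]]
contact_force: [0.8, -0.8, 10.5]
width: 0.001
grip_force: 4.7
```

Emit:
arm_command(increments=[{"translation": [0,0,-0.0005],"rot": [0,0,0]},{"translation": [0,0,0],"rot": [0,0,0]},{"translation": [0,0,0],"rot": [0,0,0]}])

```text
time_s: 13.35
tool_pos: [553.3, 227.9, 89.0]
orientation: [[0.961, 0.275, 0.002], [0.275, -0.961, 0.0], [0.002, 0.0, -1.0]]
contact_force: [0.2, 0.1, 10.6]
width: 0.001
grip_force: 5.8
```

```bash
python3 m.py w4.png; python3 - <<'E'
from h import *
p,d,i=shot('top'); W=world(d,i); a=np.radians(15.75); u=np.array([np.cos(a),np.sin(a)]); v=np.array([-u[1],u[0]]); S=(W[...,:2]-[486,207.5])@u; L=(W[...,:2]-[486,207.5])@v; z=W[...,2]
for q in range(-90,100,20):
    k=(abs(S-q)<8)&(abs(L)<10)&(z>80); print(q,k.sum(),np.median(z[k]).round(1))
E
```

```text
13.4 [553.3 227.9  89. ] [ 0.6 -0.1 12.1]
bar S [ 20.8 101.2] L [-13.7  16.3] rect [544.  225.3] [81.3 30.1] 15.69
cover S [  8.8 115.1] L [-63.4  66.4]
bar tilt deg -5.793925372777762 z0 94.7624902462455
-90 170 448.3
-70 166 437.5
-50 176 431.1
-30 48 425.8
-10 0 nan
10 0 nan
30 526 329.9
50 193 407.3
70 152 411.7
90 104 407.0
  return _methods._mean(a, axis=axis, dtype=dtype,
  ret = ret.dtype.type(ret / rcount)
```

The bar is tilted about 5° against the slope at 12 N. Easing up slowly, then moving over to the plain end.

Emit:
arm_command(increments=[{"translation": [0,0,0.001],"rot": [0,0,0]},{"translation": [0,0,0.001],"rot": [0,0,0]},{"translation": [0,0,0.001],"rot": [0,0,0]},{"translation": [0,0,0.001],"rot": [0,0,0]},{"translation": [0,0,0.001],"rot": [0,0,0]},{"translation": [0,0,0.001],"rot": [0,0,0]},{"translation": [0,0,0.002],"rot": [0,0,0]},{"translation": [0,0,0.005],"rot": [0,0,0]},{"translation": [0,0,0.01],"rot": [0,0,0]},{"translation": [0,0,0.02],"rot": [0,0,0]},{"translation": [0,0,0.02],"rot": [0,0,0]},{"translation": [0,0,0.008],"rot": [0,0,0]}])

```text
time_s: 14.65
tool_pos: [553.7, 228.1, 161.5]
orientation: [[0.961, 0.275, 0.004], [0.275, -0.961, 0.001], [0.004, -0.0, -1.0]]
contact_force: [0.5, 0.3, 0.8]
width: 0.001
grip_force: 0.0
```

Emit:
arm_command(increments=[{"translation": [-0.015,-0.004,0],"rot": [0,0,0]},{"translation": [-0.025,-0.007,0],"rot": [0,0,0]},{"translation": [-0.027,-0.008,0],"rot": [0,0,0]},{"translation": [0,0,0],"rot": [0,0,0]},{"translation": [0,0,0],"rot": [0,0,0]}])

```text
time_s: 15.15
tool_pos: [485.9, 208.8, 158.7]
orientation: [[0.961, 0.275, 0.001], [0.275, -0.961, 0.0], [0.001, 0.0, -1.0]]
contact_force: [-0.4, -0.6, -0.6]
width: 0.004
grip_force: 0.0
```

```bash
python3 m.py w5.png
```

```text
15.2 [486.4 208.9 158.7] [0.1 0.6 0.4]
bar S [-98.7  99.8] L [-13.7  16.2] rect [485.5 208.7] [200.3  30.1] 15.81
cover S [-68.4 114.8] L [-63.3  66.3]
bar tilt deg -0.10445734695672267 z0 89.7714728307674
```

Back level and still centred. Now the plain end.

Emit:
arm_command(increments=[{"translation": [-0.02,-0.006,0],"rot": [0,0,0]},{"translation": [-0.025,-0.007,0],"rot": [0,0,0]},{"translation": [-0.018,-0.005,0],"rot": [0,0,0]},{"translation": [-0.005,-0.001,0],"rot": [0,0,0]},{"translation": [0,0,-0.015],"rot": [0,0,0]},{"translation": [0,0,-0.02],"rot": [0,0,0]},{"translation": [0,0,-0.015],"rot": [0,0,0]},{"translation": [0,0,-0.008],"rot": [0,0,0]},{"translation": [0,0,-0.003],"rot": [0,0,0]},{"translation": [0,0,-0.002],"rot": [0,0,0]},{"translation": [0,0,0],"rot": [0,0,0]},{"translation": [0,0,0],"rot": [0,0,0]}])

```text
time_s: 16.4
tool_pos: [418.3, 190.0, 96.0]
orientation: [[0.961, 0.275, 0.001], [0.275, -0.961, 0.0], [0.001, 0.0, -1.0]]
contact_force: [0.4, -0.4, 0.4]
width: 0.002
grip_force: 0.0
```

Emit:
arm_command(increments=[{"translation": [0,0,-0.001],"rot": [0,0,0]},{"translation": [0,0,-0.001],"rot": [0,0,0]},{"translation": [0,0,-0.001],"rot": [0,0,0]},{"translation": [0,0,0],"rot": [0,0,0]},{"translation": [0,0,0],"rot": [0,0,0]}])

```text
time_s: 16.9
tool_pos: [417.8, 189.8, 92.3]
orientation: [[0.961, 0.275, -0.0], [0.275, -0.961, -0.0], [-0.0, 0.0, -1.0]]
contact_force: [0.6, 0.2, -0.1]
width: -0.002
grip_force: 0.0
```

Emit:
arm_command(increments=[{"translation": [0,0,-0.0005],"rot": [0,0,0]},{"translation": [0,0,-0.0005],"rot": [0,0,0]},{"translation": [0,0,-0.0005],"rot": [0,0,0]},{"translation": [0,0,-0.0005],"rot": [0,0,0]},{"translation": [0,0,-0.0005],"rot": [0,0,0]},{"translation": [0,0,0],"rot": [0,0,0]},{"translation": [0,0,0],"rot": [0,0,0]}])

```text
time_s: 17.6
tool_pos: [417.8, 189.8, 89.8]
orientation: [[0.961, 0.275, -0.0], [0.275, -0.961, -0.0], [-0.0, 0.0, -1.0]]
contact_force: [-3.0, -0.3, 2.6]
width: -0.005
grip_force: 1.7
```

Emit:
arm_command(increments=[{"translation": [0,0,-0.0005],"rot": [0,0,0]},{"translation": [0,0,-0.0005],"rot": [0,0,0]},{"translation": [0,0,-0.0005],"rot": [0,0,0]},{"translation": [0,0,0],"rot": [0,0,0]},{"translation": [0,0,0],"rot": [0,0,0]}])

```text
time_s: 18.1
tool_pos: [417.8, 189.8, 89.0]
orientation: [[0.961, 0.275, -0.0], [0.275, -0.961, -0.0], [-0.0, 0.0, -1.0]]
contact_force: [-5.8, -2.4, 7.8]
width: -0.002
grip_force: 4.6
```

Emit:
arm_command(increments=[{"translation": [0,0,-0.0005],"rot": [0,0,0]},{"translation": [0,0,-0.0005],"rot": [0,0,0]},{"translation": [0,0,0],"rot": [0,0,0]},{"translation": [0,0,0],"rot": [0,0,0]}])

```text
time_s: 18.5
tool_pos: [417.9, 189.8, 88.9]
orientation: [[0.961, 0.275, 0.0], [0.275, -0.961, -0.0], [0.0, 0.0, -1.0]]
contact_force: [-9.0, -3.5, 15.4]
width: 0.003
grip_force: 8.0
```

```bash
python3 m.py w6.png
```

```text
18.55 [417.8 189.8  88.8] [-9.  -2.6 15.1]
bar S [-67.1  34.5] L [-13.7  16.2] rect [466.6 203.4] [109.5  30.3] 15.87
cover S [-99.9  40.7] L [-63.3  66.4]
bar tilt deg 4.206181167950344 z0 92.39166827041431
```

The stop is reached: z holds at 88.9 with 15 N, the same depth as the other side. Easing off and backing away.

Emit:
arm_command(increments=[{"translation": [0,0,0.001],"rot": [0,0,0]},{"translation": [0,0,0.001],"rot": [0,0,0]},{"translation": [0,0,0.001],"rot": [0,0,0]},{"translation": [0,0,0.001],"rot": [0,0,0]},{"translation": [0,0,0.001],"rot": [0,0,0]},{"translation": [0,0,0.001],"rot": [0,0,0]},{"translation": [0,0,0.002],"rot": [0,0,0]},{"translation": [0,0,0.005],"rot": [0,0,0]},{"translation": [0,0,0.01],"rot": [0,0,0]},{"translation": [0,0,0.02],"rot": [0,0,0]},{"translation": [0,0,0.02],"rot": [0,0,0]},{"translation": [0,0,0.008],"rot": [0,0,0]}])

```text
time_s: 19.75
tool_pos: [418.8, 190.1, 161.1]
orientation: [[0.961, 0.275, 0.004], [0.275, -0.961, 0.001], [0.004, -0.0, -1.0]]
contact_force: [-0.5, 0.2, 0.6]
width: -0.0
grip_force: 0.0
```

Emit:
arm_command(increments=[{"translation": [0.015,0.004,0.005],"rot": [0,0,0]},{"translation": [0.025,0.007,0.005],"rot": [0,0,0]},{"translation": [0.02,0.006,0.005],"rot": [0,0,0]},{"translation": [0.007,0.002,0.005],"rot": [0,0,0]},{"translation": [0,0,0],"rot": [0,0,0]},{"translation": [0,0,0],"rot": [0,0,0]},{"translation": [0,0,0],"rot": [0,0,0]}])

```text
time_s: 20.45
tool_pos: [484.1, 208.6, 178.1]
orientation: [[0.961, 0.275, -0.001], [0.275, -0.961, -0.0], [-0.001, 0.0, -1.0]]
contact_force: [-0.3, -0.2, -0.8]
width: -0.006
grip_force: 0.0
```

```bash
python3 m.py w7.png
```

```text
20.5 [484.2 208.6 178.1] [-0.3  0.   0.7]
bar S [-34.6  99.6] L [-13.7  16.2] rect [516.2 217.3] [135.9  30.1] 15.82
cover S [-82.9 114.8] L [-63.3  66.3]
bar tilt deg -0.11083260536161237 z0 89.75599252741334
```

View pics/w7.png

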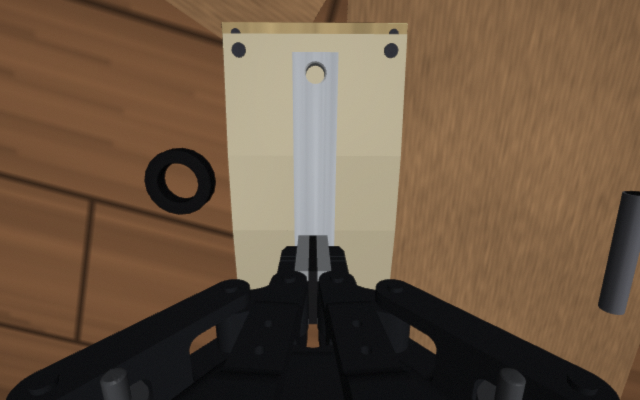

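The wrist view shows the bar level on the cover, hole at (315,74). The far end at S = 99.6 mm and lateral range −13.7 to 16.2 mm put it still centred, and the arm is clear. Handing in.

```bash
python3 -c "
from station import env
print(env.finish_job())"
```

```text
the job is handed in; nothing more can be done
None
```

I laid the straightedge centred on the cover and let go, then pressed the hole end and then the plain end firmly down to the slope. It rocked at each end, fell back level and is still centred along the cover; the job was handed in at about 20.5 s.

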